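# Feel out the shim gap under a spindle bearing

## Robot

A 6-joint arm with a two-finger parallel gripper is mounted at the origin on the work surface. World frame = base frame: x ahead of the robot, y to its left, z up, the work surface at z = 0. Lengths are in mm, angles in degrees, forces in N, time in s.
With the tool pointing down it reaches from about 350 to 775 mm from the base axis. Payload 5.5 kg.
Tool frame: the origin (TCP) lies at the very end of the fingers, on their centre line; the grasp point (between the pads) lies env.pinch_z behind it (env.pinch_z is the distance from the TCP to the grasp point, in mm); x points along the fingers, y is the direction in which the jaws open and shut, and the axes are right-handed (so a half turn about x gives the same grasp; the last joint's range is limited). The gripper opens to 85 mm and grips with 20 to 120 N. Pads are 22 mm wide; open, the fingers measure 114 mm over their backs; the gripper's body (76 mm by 85 mm) begins 54 mm behind the grasp point. The pads swing forward as they close: fully open they stand 13 mm farther back than shut.
Start: joints at [-84.718, 17.945, 2.641, 74.691, 0, 82.002], TCP at [132.087, -559.665, 231.323] pointing down, gripper open.
Joint ranges: [-158.12, 158.12], [-49.38, 96.58], [-58.88, 72.47], [-126.05, 133.96], [-84.25, 85.87], [-180, 180]. Speed limits (degrees/s): [147.25, 147.25, 180, 180, 180, 180].

## Interface

Orientations are given as [roll, pitch, yaw] about the fixed x, y, z axes, in that order (R = Rz(yaw) Ry(pitch) Rx(roll)).
In Python, from bench import env gives the robot as it stands.
- The arm moves only by the tool send_rows, never from a script. Its argument "commands" is a list of rows, each an object with "hand": the opening in per cent of the stroke, from 0 (shut) to 100 (fully open); "linear": the shift along the tool's x, y, z in mm, a list of three; "twist": the turn about the tool's x in degrees. A call has 1 to 5 rows; each row shifts and turns the pose as measured when the row begins, along the tool's axes as they then stand; what a row does not reach is not made up. A row lasts 1/12 s, in which the tool goes at most 41.7 mm and 7.16 degrees, less where a joint would pass 70% of its speed; a pose out of reach is approached as far as the arm can. A call is refused whole if a number of a shift passes 41.7 or a number of a turn 7.16, either way. A call with a gripper value outside its range is refused whole. The fingers move at their own pace and stop on an object; "force" is the grip in N (left out, the last holds). Time passes only in rows, so rows that do not move let the fingers close. It gives the time, the measured TCP pose, the force and the opening at its end, in the units of the state.
- env.observe(): the state, without advancing time (a new reading comes with each control period).
- env.capture(name): name is "side" or "top"; returns (picture, depth): 480x640x3 uint8, red, green, blue; 480x640 float32, mm along the optical axis (not along the pixel's ray), 0 where there is no reading.
- env.camera_model(name): a dict with "fov_y" (degrees; the focal length in pixels is half the picture's height over the tangent of half this angle, whatever the lens; pixels are square), "cx", "cy" (the principal point, pixels), "D" ([k1, k2, p1, p2, k3] as OpenCV has them; the pictures are not rectified), "rvec" (rotation vector, rad) and "tvec" (3), from world to camera coordinates, as OpenCV has them. Camera axes: x right, y down, z forward; pixel columns grow to the right and rows downward; lengths in mm; the calibration is good to about 2 mm. A picture is of the moment at which its call begins. camera_model takes no time and is no camera call.
- env.hand_in(): hands the job in, once; it reports no verdict.
The state is a dict: "t": time; "q": joint angles; "joint_vel": joint speeds; "joint_torque": joint torques, N m; "tool_pos": TCP position; "eef_rot": TCP orientation; "wrist_force": force on the tool from outside, world axes, zero at the start; "moment": the same for the moment, N m; "grip_width": opening from 0.0 (shut) to 1.0 (fully open).
Only numpy, scipy, OpenCV 4.12 (cv2) and the standard library are available. Lean on these libraries where they do the work, as an engineer would, in place of code of your own. Each camera call takes 0.05 s, during which the arm holds its last target. There are 200 camera calls.

## Task

One of the grinding spindle's two bearing blocks still needs its front packing. Pick up the slotted shim by its turned-up tab, lay it flat on the base plate in front of the blocks and feel gently which block's front foot lets it slide in (under the other the gap is too small and it jams: do not force it), then slide it fully home there, square to the block, until the end of its slot meets the hold-down bolt, and let go, leaving it in place. Leave the other things on the bench as they are.

Things in the scene. Friction and masses are not known exactly. Their poses are not given: they have to be found in the camera images.
- shim: Steel slotted shim, 0.2 kg, lying flat on the bench. Origin: underside, below the middle of its upright tab; x points along the flat blade (see blade) to its slotted tip, z up. The tab stands across the blade: 10 mm thick (x -5 to +5), 30 mm wide (y), top 40 mm above the underside; grip it through its thickness or across its width.
- blade: Flat blade of the shim (rigid with it, same origin and axes): 4 mm thick (z 0 to 4), 44 mm wide, from x = -5 mm to the tip at x = +100 mm. A slot 16 mm wide, open at the tip, runs back along its middle to x = 77 mm. Never push it at or under a foot with more than 40 N: a light push of some 5 N slides it in where it fits.
- shim_notch (a point): Point on the shim at x = 82 mm, y = 0, on its underside: where the axis of a 10 mm bolt lies when the end of the slot touches the bolt.
- spindle: Fixed grinding spindle: steel base plate on a bed, shaft along y in two grey bearing blocks, motor at the +y end, drum over a red tray at the -y end. Origin on the bench below the middle of the shaft; x points from front to back. The plate's flat top is 52 mm above the bench, from x -155 to +85, y -115 to +115 mm; the front feet's edges are at x = -70 mm.
- foot_left (a point): Point on the plate's top, below the middle of the front edge of the front foot of the bearing block at +y (75 mm off the middle); axes as spindle. The foot is 38 mm wide (y), 14 mm thick. The gap from plate to foot is about 6 mm under one block and about 2 mm under the other; which is which changes. The shim goes in from the front, along +x, flat on the plate.
- foot_right (a point): The same for the block at -y. Behind the feet the blocks' domes rise to 78 mm above the plate, from 35 mm behind the feet's front edges.
- bolt_left (a point): Axis of the front hold-down bolt (10 mm thick, nut above the foot) of the block at +y, 17.5 mm behind the foot's front edge, at the level of the plate's top; axes as spindle.
- bolt_right (a point): The same for the block at -y.
- spanner: Bystander: steel open-ended spanner, 170 mm, lying on the bench. It and the shim may have changed places.
- screwdriver: Bystander: screwdriver, 190 mm, lying at the left.
- paste_tin: Bystander: round aluminium tin of polishing paste, 64 mm across, 45 mm high.
- jade_slab: Bystander: green stone slab, 75 x 55 x 22 mm.
- spare_wheel: Bystander: spare cork wheel lying flat, 96 mm across, 28 mm high.
- lock_collar: Bystander: steel shaft collar lying flat, 36 mm across, 14 mm high, in front of the spindle.
- socket: Bystander: a spanner socket, 24 mm across, 30 mm high, standing on the base plate midway between the two front feet, about 45 mm in front of their edges.
Things that resemble listed ones, but are neither listed nor needed, are in the scene too. Leave any black look-alike of the shim alone.

How it is judged (in metres and radians):
On the way:
1. the shim, held in the fingers, has slid in flat under a front foot, its slot around the bolt (((horizontal distance between shim_notch and bolt_left below 0.014 m and z of shim_notch in the frame of bolt_left between -0.003 and 0.003 m and x of shim in the frame of bolt_left below -0.03 m and angle between the x axis of shim and the x axis of spindle, either way round below 0.2 rad and angle between shim's own z axis and vertical below 0.06 rad) or (horizontal distance between shim_notch and bolt_right below 0.014 m and z of shim_notch in the frame of bolt_right between -0.003 and 0.003 m and x of shim in the frame of bolt_right below -0.03 m and angle between the x axis of shim and the x axis of spindle, either way round below 0.2 rad and angle between shim's own z axis and vertical below 0.06 rad)) and contact force between the fingers and shim above 1 N), for 0.1 s.
At the end, for the whole second after the job is handed in: The shim lies released and at rest, flat on the base plate (3 mm, 0.06 rad), tip to the back, square to the blocks within 0.2 rad, under the front foot that takes it, the end of its slot at the bolt: shim_notch within 7 mm of bolt_left or bolt_right seen from above (((horizontal distance between shim_notch and bolt_left below 0.007 m and z of shim_notch in the frame of bolt_left between -0.003 and 0.003 m and x of shim in the frame of bolt_left below -0.03 m and angle between the x axis of shim and the x axis of spindle, either way round below 0.2 rad and angle between shim's own z axis and vertical below 0.06 rad) or (horizontal distance between shim_notch and bolt_right below 0.007 m and z of shim_notch in the frame of bolt_right between -0.003 and 0.003 m and x of shim in the frame of bolt_right below -0.03 m and angle between the x axis of shim and the x axis of spindle, either way round below 0.2 rad and angle between shim's own z axis and vertical below 0.06 rad)) and linear speed of shim below 0.01 m/s and contact force between the fingers and shim below 0.1 N); the robot touches nothing.
It fails at once if the shim is forced: its blade pushes with more than 40 N while its tip is at the edge of a foot (within 5 mm) or under it (contact force between blade and anything else above 40 N and x of shim_notch in the frame of spindle above -0.093 m and z of shim_notch in the frame of spindle above 0.045 m).
It fails at once if a bystander is moved by more than 30 mm (distance of any of spanner, screwdriver, paste_tin, jade_slab, spare_wheel, lock_collar, socket from where it was at the start of the episode above 0.03 m).
It also fails if it takes over 72 s, if anything falls off the work surface, if the arm or the gripper's body presses on something with over 40 N, if the wrist force passes 120 N, or if a joint passes its speed limit or range.

## Working session

There is one attempt and no reset: what is moved stays moved. The work goes in short steps, Python scripts to look and compute and a tool call to move; the robot and the scene stay as the last step left them, time stands still between calls to the robot, and variables do not carry over. Pictures are saved under pics/ and viewed, about 8 in all and at most 12, crops included, and the job is handed in when it is done.

Besides the shell and the picture viewer there is one more tool, called as a command line: name --argument value ..., lists and objects as JSON in quotes. send_rows: Moves the arm, as the interface text tells. Its arguments: {"type":"object","properties":{"commands":{"type":"array","items":{"type":"object","properties":{"hand":{"type":"number"},"linear":{"type":"array","items":{"type":"number"}},"twist":{"type":"number"}}}},"force":{"type":"number"}},"required":["commands"]}

```bash
ls; mkdir -p pics; cat > h.py <<'E'
import numpy as np, cv2
from bench import env
def cam(n):
    m=env.camera_model(n); f=240/np.tan(np.radians(m['fov_y'])/2)
    K=np.array([[f,0,m['cx']],[0,f,m['cy']],[0,0,1.]]); R=cv2.Rodrigues(np.array(m['rvec'],float))[0]
    return K,np.array(m['D'],float),R,np.array(m['tvec'],float).reshape(3)
def cap(n,tag):
    p,d=env.capture(n); cv2.imwrite(f'pics/{tag}.png',p[:,:,::-1]); np.save(f'pics/{tag}.npy',d); return p,d
def world(n,d,us,vs):
    K,D,R,t=cam(n); us=np.atleast_1d(us);vs=np.atleast_1d(vs)
    r=cv2.undistortPoints(np.stack([us,vs],1).astype(float)[:,None],K,D)[:,0]
    z=d[vs.astype(int),us.astype(int)]
    return (np.c_[r*z[:,None],z]-t)@R
def atz(n,us,vs,z):
    K,D,R,t=cam(n); us=np.atleast_1d(us);vs=np.atleast_1d(vs)
    r=cv2.undistortPoints(np.stack([us,vs],1).astype(float)[:,None],K,D)[:,0]
    c=-R.T@t; w=np.c_[r,np.ones(len(r))]@R
    return c+w*((z-c[2])/w[:,2])[:,None]
def proj(n,P):
    K,D,R,t=cam(n); return cv2.projectPoints(np.array(P,float).reshape(-1,1,3),cv2.Rodrigues(R)[0],t,K,D)[0][:,0]
E
python3 - <<'E'
from h import *
for n in('top','side'):
    p,d=cap(n,n+'0'); K,D,R,t=cam(n); print(n,K[0,0],-R.T@t,(R.T)[:,2],D)
print(env.pinch_z,env.observe())
E
```

```text
pics
top 504.3512333199807 [ 446.26876557  -11.34761763 1334.91984331] [ 0.05754301  0.00120962 -0.9983423 ] [-0.13861903  0.          0.          0.          0.        ]
side 609.6011769998785 [  182.78776201 -1145.30846363  1023.22126092] [ 0.22982725  0.73768535 -0.63482262] [-0.05423612  0.          0.          0.          0.        ]
18.700000000000003 {'t': 0.1, 'q': array([-8.47158639e+01,  1.79848896e+01,  2.58269173e+00,  7.46923573e+01,
       -2.57201868e-03,  8.19999893e+01]), 'joint_vel': array([ 0.03133944,  0.03348131,  0.11568915, -0.02705133,  0.1447608 ,
        0.02898998]), 'joint_torque': array([ 2.65185976e-03, -4.81727350e+01,  2.99243098e+01,  1.27293082e-02,
       -1.00853115e-04,  4.35782823e-06]), 'tool_pos': array([ 132.04196267, -559.14384757,  230.50840562]), 'eef_rot': array([-96.44188011,  89.90540983,  96.84226887]), 'wrist_force': array([-0.36497277,  0.01746444, -0.79201202]), 'moment': array([-0.002994  , -0.02840256,  0.00883575]), 'grip_width': 0.9994114725633619}
```

View pics/top0.png

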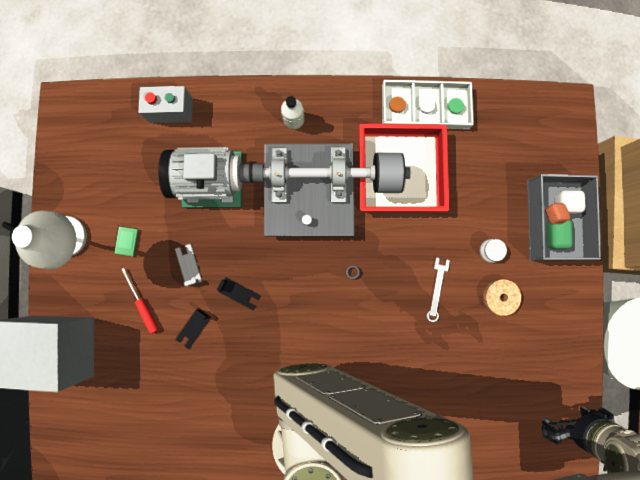

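View pics/side0.png

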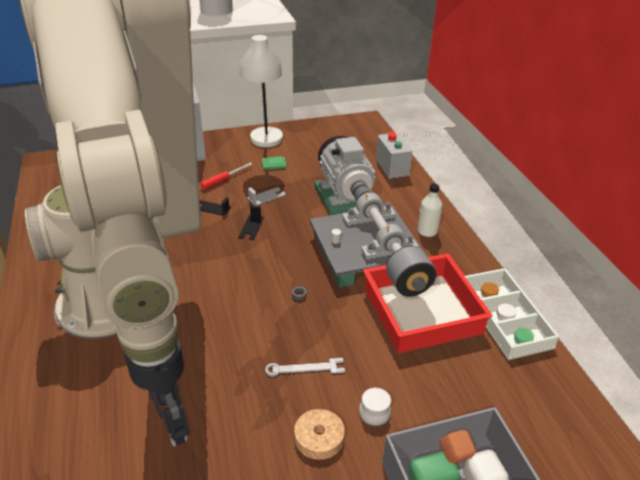

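The overview shows the shim candidates in the top picture. The grey one at (188,265) fits the steel description, and the two at (239,292) and (194,328) are black look-alikes. The plate is around (265–354, 145–237), and the socket at (307,220). I'll confirm with one enlarged crop and measure.

```bash
python3 - <<'E'
from h import *
p=cv2.imread('pics/top0.png'); d=np.load('pics/top0.npy')
a=cv2.resize(p[235:295,155:235],None,fx=5,fy=5,interpolation=2); b=cv2.resize(p[140:240,260:360],None,fx=4,fy=4,interpolation=2)
c=np.zeros((400,800,3),np.uint8); c[:300,:400]=a; c[:,400:]=b; cv2.imwrite('pics/c1.png',c)
# heights
V,U=np.mgrid[235:295,155:235]; W=world('top',d,U.ravel(),V.ravel()).reshape(60,80,3)
g=p[235:295,155:235]
hi=(W[...,2]>25)&(W[...,2]<60); print('tab px',hi.sum(), U[hi].mean(),V[hi].mean(),W[hi].mean(0),W[hi][:,2].max())
blade=(g.min(2)>105); q=np.c_[U[blade],V[blade]].astype(np.float32); print(blade.sum(),cv2.minAreaRect(q),cv2.boxPoints(cv2.minAreaRect(q)))
# plate
V,U=np.mgrid[130:250,250:370]; W=world('top',d,U.ravel(),V.ravel()); m=(abs(W[:,2]-52)<5)
xy=W[m][:,:2].astype(np.float32); print('plate',m.sum(),np.median(W[m][:,2]),cv2.minAreaRect(xy),cv2.boxPoints(cv2.minAreaRect(xy)))
E
```

```text
tab px 101 206.86138613861385 283.43564356435644 [423.80848197 278.87851996  39.04832323] 45.474113659826486
559 ((187.3071746826172, 264.4103698730469), (39.36000061035156, 17.8799991607666), 73.73979187011719) [[173.21437 248.02078]
 [190.37917 243.01437]
 [201.39998 280.79996]
 [184.23518 285.80637]]
plate 5458 52.776822657062255 ((668.2303466796875, 4.4722747802734375), (243.5192413330078, 255.86854553222656), 0.2858909070491791) [[ 545.83386  131.79741]
 [ 547.1106  -124.06795]
 [ 790.62683 -122.85286]
 [ 789.3501   133.0125 ]]
```

View pics/c1.png

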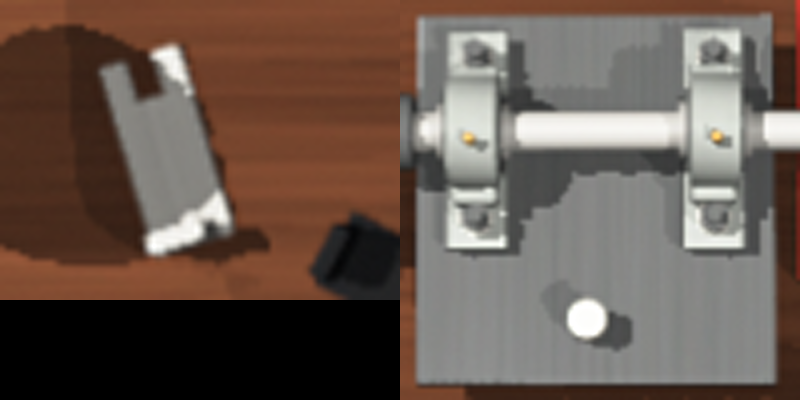

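The crop confirms a grey blade with its slot at the top, crop (140,80), and its tab at the lower end, crop (190,235). In the right half, the left front foot edge is at crop (477,249), the right at (714,249), and the socket at (587,318).

```bash
python3 - <<'E'
from h import *
d=np.load('pics/top0.npy'); p=cv2.imread('pics/top0.png')
A=lambda pts,z:atz('top',*np.array([(155+u/5-.4,235+v/5-.4) for u,v in pts]).T,z).round(1)
B=lambda pts,z:atz('top',*np.array([(260+(u-400)/4-.4,140+v/4-.4) for u,v in pts]).T,z).round(1)
print('blade',A([(100,68),(178,42),(150,255),(232,228)],4))
print('plate',B([(418,15),(773,13),(417,383),(775,383)],52))
print('feet',B([(447,249),(508,249),(684,249),(743,249)],71)); print('nuts',B([(476,217),(716,215)],85)); print('socket',B([(587,318)],82))
V,U=np.mgrid[270:292,175:208]; W=world('top',d,U.ravel(),V.ravel()); m=(W[:,2]>20)&(p[V,U].min(2).ravel()>60)
print('tab',np.c_[U.ravel()[m],V.ravel()[m],W[m]].round(0)[::4]); print(W[m].mean(0),cv2.minAreaRect(W[m][:,:2].astype(np.float32)))
E
```

```text
blade [[516.5 375.6   4. ]
 [530.5 333.3   4. ]
 [416.9 346.7   4. ]
 [431.7 302.5   4. ]]
plate [[787.6 133.1  52. ]
 [789.5 -97.4  52. ]
 [547.7 130.5  52. ]
 [548.5 -98.1  52. ]]
feet [[631.3 110.4  71. ]
 [631.3  71.7  71. ]
 [631.7 -39.5  71. ]
 [631.8 -76.7  71. ]]
nuts [[649.5  91.   85. ]
 [651.2 -59.1  85. ]]
socket [[586.4  21.3  82. ]]
tab [[ 186.  272.  446.  -11. 1335.]
 [ 193.  279.  435.  316.   38.]
 [ 186.  280.  446.  -11. 1335.]
 [ 192.  280.  432.  318.   40.]
 [ 196.  280.  432.  310.   29.]
 [ 189.  281.  430.  324.   45.]
 [ 193.  281.  430.  316.   38.]
 [ 185.  282.  427.  336.   40.]
 [ 189.  282.  427.  326.   37.]
 [ 193.  282.  427.  314.   42.]
 [ 186.  283.  424.  333.   41.]
 [ 190.  283.  425.  322.   42.]
 [ 186.  284.  422.  332.   44.]
 [ 190.  284.  422.  328.   20.]]
[429.2828787  309.29694434  87.15135859] ((441.04827880859375, 162.82318115234375), (14.826560020446777, 348.1825256347656), 4.155186176300049)
```

```bash
cat >> h.py <<'E'
from scipy.spatial.transform import Rotation as Ro
def tool():
    o=env.observe(); return o,Ro.from_euler('xyz',o['eef_rot'],degrees=True).as_matrix()
def go(x,y,z,yaw):  # shift still to make, in tool axes; yaw of tool y (mod 180)
    o,R=tool(); a=np.degrees(np.arctan2(R[1,1],R[0,1])); e=(yaw-a+90)%180-90
    print('t',round(o['t'],2),'pos',o['tool_pos'].round(1),'yaw y',a.round(2),'tilt',np.degrees(np.arccos(-R[2,0])).round(2),'F',o['wrist_force'].round(1),'M',o['moment'].round(2),'grip',round(o['grip_width'],3),'q1,6',o['q'][[0,5]].round(0))
    print('shift tool',(R.T@(np.array([x,y,z])-o['tool_pos'])).round(1),'twist',(-e).round(2),'| R',R.round(2).tolist())
E
python3 -c "
from h import *
go(450,-200,230,17)"
```

```text
t 0.1 pos [ 132.  -559.1  230.5] yaw y -76.72 tilt 0.09 F [-0.4  0.  -0.8] M [-0.   -0.03  0.01] grip 0.999 q1,6 [-85.  82.]
shift tool [   1.  -276.5 -392. ] twist 86.28 | R [[-0.0, 0.23, -0.97], [0.0, -0.97, -0.23], [-1.0, -0.0, -0.0]]
```

send_rows --commands '[{"linear":[0,-23,-32]},{"linear":[0,-23,-32]},{"linear":[0,-23,-32]},{"linear":[0,-23,-32]},{"linear":[0,-23,-32]}]'

```text
invalid input at $.commands[0]: expected keys hand, linear, twist
```

send_rows --commands '[{"linear":[0,-23,-32]},{"linear":[0,-23,-32]},{"linear":[0,-23,-32]},{"linear":[0,-23,-32]},{"linear":[0,-23,-32]}]'

```text
invalid input at $.commands[0]: expected keys hand, linear, twist
```

```bash
python3 -c "
from h import *
go(428.5,325.5,180,17)"
```

```text
t 0.1 pos [ 132.  -559.1  230.5] yaw y -76.72 tilt 0.09 F [-0.4  0.  -0.8] M [-0.   -0.03  0.01] grip 0.999 q1,6 [-85.  82.]
shift tool [  51.9 -792.8 -491.8] twist 86.28 | R [[-0.0, 0.23, -0.97], [0.0, -0.97, -0.23], [-1.0, -0.0, -0.0]]
```

send_rows --commands '[{"hand":100,"twist":0,"linear":[0,-23,-32]},{"hand":100,"twist":0,"linear":[0,-23,-32]},{"hand":100,"twist":0,"linear":[0,-23,-32]},{"hand":100,"twist":0,"linear":[0,-23,-32]},{"hand":100,"twist":0,"linear":[0,-23,-32]}]'

```text
t: 0.52
tool_pos: [260.2, -411.4, 226.0]
eef_rot: [-70.3, 89.7, 122.2]
wrist_force: [0.9, 0.1, -1.0]
grip_width: 1.001
```

send_rows --commands '[{"hand":100,"twist":0,"linear":[0,-23,-32]},{"hand":100,"twist":0,"linear":[0,-23,-32]},{"hand":100,"twist":0,"linear":[0,-23,-32]},{"hand":100,"twist":0,"linear":[0,-23,-32]},{"hand":100,"twist":0,"linear":[0,-23,-32]}]'

```text
t: 0.93
tool_pos: [395.1, -255.4, 224.8]
eef_rot: [-71.1, 89.6, 121.2]
wrist_force: [-0.1, -0.6, -0.4]
grip_width: 1.0
```

```bash
python3 -c "
from h import *
go(428.5,325.5,180,17)"
```

```text
t 0.93 pos [ 395.1 -255.4  224.8] yaw y -77.69 tilt 0.44 F [-0.1 -0.6 -0.4] M [-0.02 -0.07 -0.05] grip 1.0 q1,6 [-43. 125.]
shift tool [  48.5 -560.1 -156.6] twist 85.31 | R [[-0.0, 0.21, -0.98], [0.01, -0.98, -0.21], [-1.0, -0.01, 0.0]]
```

send_rows --commands '[{"hand":100,"twist":-7.1,"linear":[0,0,0]},{"hand":100,"twist":-7.1,"linear":[0,0,0]},{"hand":100,"twist":-7.1,"linear":[0,0,0]},{"hand":100,"twist":-7.1,"linear":[0,0,0]},{"hand":100,"twist":-7.1,"linear":[0,0,0]}]'

```text
t: 1.35
tool_pos: [400.1, -244.3, 223.2]
eef_rot: [-112.1, 89.3, 116.3]
wrist_force: [0.1, -0.4, 0.5]
grip_width: 0.997
```

send_rows --commands '[{"hand":100,"twist":-7.1,"linear":[0,0,0]},{"hand":100,"twist":-7.1,"linear":[0,0,0]},{"hand":100,"twist":-7.1,"linear":[0,0,0]},{"hand":100,"twist":-7.1,"linear":[0,0,0]},{"hand":100,"twist":-7.1,"linear":[0,0,0]}]'

```text
t: 1.77
tool_pos: [399.1, -242.5, 221.1]
eef_rot: [-141.7, 89.0, 122.5]
wrist_force: [0.1, -1.5, -0.7]
grip_width: 1.002
```

send_rows --commands '[{"hand":100,"twist":-7.1,"linear":[0,0,0]},{"hand":100,"twist":-7.1,"linear":[0,0,0]},{"hand":100,"twist":-7.1,"linear":[0,0,0]},{"hand":100,"twist":-3,"linear":[0,0,0]}]'

```text
t: 2.1
tool_pos: [398.1, -241.4, 219.4]
eef_rot: [-163.6, 88.8, 125.4]
wrist_force: [0.4, 0.1, -0.5]
grip_width: 1.002
```

```bash
python3 -c "
from h import *
go(428.5,325.5,180,17)"
```

```text
t 2.1 pos [ 398.1 -241.4  219.4] yaw y 19.04 tilt 1.18 F [ 0.4  0.1 -0.5] M [-0.01 -0.01  0.  ] grip 1.002 q1,6 [-41.  30.]
shift tool [  48.5  214.  -525.1] twist 2.04 | R [[-0.01, 0.95, 0.33], [0.02, 0.33, -0.95], [-1.0, -0.01, -0.02]]
```

send_rows --commands '[{"hand":100,"twist":0,"linear":[2,15.3,-37.5]},{"hand":100,"twist":0,"linear":[2,15.3,-37.5]},{"hand":100,"twist":0,"linear":[2,15.3,-37.5]},{"hand":100,"twist":0,"linear":[2,15.3,-37.5]},{"hand":100,"twist":0,"linear":[2,15.3,-37.5]}]'

```text
t: 2.52
tool_pos: [409.8, -40.7, 210.0]
eef_rot: [-158.7, 88.9, 129.5]
wrist_force: [1.8, 0.7, -0.1]
grip_width: 0.997
```

send_rows --commands '[{"hand":100,"twist":0,"linear":[2,15.3,-37.5]},{"hand":100,"twist":0,"linear":[2,15.3,-37.5]},{"hand":100,"twist":0,"linear":[2,15.3,-37.5]},{"hand":100,"twist":0,"linear":[2,15.3,-37.5]},{"hand":100,"twist":0,"linear":[2,15.3,-37.5]}]'

```text
t: 2.93
tool_pos: [420.6, 167.7, 202.0]
eef_rot: [-157.2, 88.9, 130.9]
wrist_force: [1.0, -0.7, 0.3]
grip_width: 1.001
```

```bash
python3 -c "
from h import *
go(428.5,325.5,100,17)"
```

```text
t 2.93 pos [420.6 167.7 202. ] yaw y 18.14 tilt 1.14 F [ 1.  -0.7  0.3] M [-0.04 -0.09  0.06] grip 1.001 q1,6 [11. 83.]
shift tool [ 104.2   57.5 -145.6] twist 1.14 | R [[-0.01, 0.95, 0.31], [0.01, 0.31, -0.95], [-1.0, -0.01, -0.02]]
```

send_rows --commands '[{"hand":100,"twist":0.5,"linear":[15,14,-38]},{"hand":100,"twist":0.3,"linear":[15,14,-38]},{"hand":100,"twist":0.3,"linear":[15,14,-38]},{"hand":100,"twist":0,"linear":[15,13,-28]}]'

```text
t: 3.27
tool_pos: [428.6, 320.2, 148.0]
eef_rot: [-174.1, 88.9, 113.0]
wrist_force: [1.1, -0.2, 0.2]
grip_width: 1.001
```

```bash
python3 -c "
from h import *
go(428.5,325.5,60,17)
p,d=cap('side','s1'); u,v=proj('side',[[470,340,20]])[0]; print(u,v)
u,v=int(u),int(v); cv2.imwrite('pics/s1c.png',cv2.resize(p[v-75:v+75,u-100:u+100,::-1],None,fx=4,fy=4,interpolation=2)); print(u-100,v-75)
cap('top','t1')
print(proj('side',[[428.5,325.5,40],[428.5-8.6,325.5-2.6,40]]), proj('side',[[523.5,354.5,4]]))"
```

```text
t 3.27 pos [428.6 320.2 148. ] yaw y 17.17 tilt 1.06 F [ 1.1 -0.2  0.2] M [-0.07 -0.06  0.  ] grip 1.001 q1,6 [ 28. 100.]
shift tool [88.1  1.6 -3.5] twist 0.17 | R [[-0.01, 0.96, 0.3], [0.02, 0.3, -0.96], [-1.0, -0.0, -0.02]]
264.18655632483524 190.65619851943455
164 115
[[250.98960456 189.61792408]
 [248.24443661 190.52287204]] [[280.7745248  189.98022801]]
```

View pics/s1c.png

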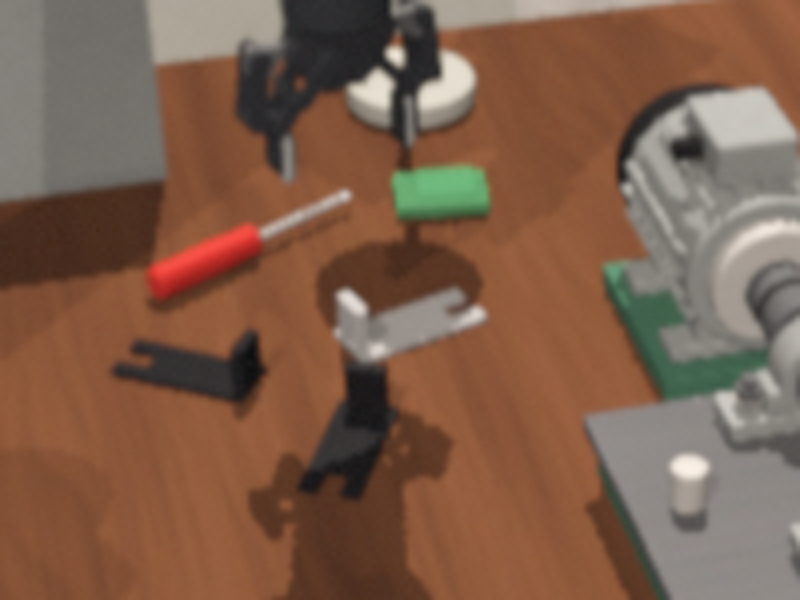

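Side crop: the steel shim's tab top is at crop (352,300), which is pixel (252,190), against a predicted (251,190), so the estimate holds. A black look-alike stands in front of it at crop (368,400). Fingers are above and aligned.

send_rows --commands '[{"hand":100,"twist":0.2,"linear":[30,1.6,-3.5]},{"hand":100,"twist":0,"linear":[36,0,0]},{"hand":100,"twist":0,"linear":[30,0,0]},{"hand":100,"twist":0,"linear":[15,0,0]}]' --force 60

```text
t: 3.7
tool_pos: [429.7, 329.4, 34.5]
eef_rot: [174.2, 88.9, 101.6]
wrist_force: [-0.5, 0.0, 0.2]
grip_width: 1.001
```

```bash
python3 -c "
from h import *
go(428.5,325.5,11,17.2)"
```

```text
t 3.7 pos [429.7 329.4  34.5] yaw y 17.44 tilt 1.08 F [-0.5  0.   0.2] M [-0.06  0.07 -0.  ] grip 1.001 q1,6 [ 28. 101.]
shift tool [23.4 -2.4  3.8] twist 0.24 | R [[-0.0, 0.95, 0.3], [0.02, 0.3, -0.95], [-1.0, 0.0, -0.02]]
```

send_rows --commands '[{"hand":100,"twist":0.2,"linear":[12,-1.5,3]},{"hand":100,"twist":0,"linear":[6,0,0]}]'

```text
t: 3.87
tool_pos: [426.4, 323.9, 12.4]
eef_rot: [-164.1, 89.0, 123.1]
wrist_force: [-0.5, -0.7, 0.3]
grip_width: 1.001
```

```bash
python3 -c "
from h import *
go(428.5,325.5,11,17.2)"
```

```text
t 3.87 pos [426.4 323.9  12.4] yaw y 17.21 tilt 1.01 F [-0.5 -0.7  0.3] M [-0.08  0.03  0.02] grip 1.001 q1,6 [ 28. 101.]
shift tool [ 1.4  2.5 -0.9] twist 0.01 | R [[-0.01, 0.96, 0.3], [0.01, 0.3, -0.96], [-1.0, -0.0, -0.02]]
```

send_rows --commands '[{"hand":40,"twist":0,"linear":[-0.5,2,-0.5]},{"hand":0,"twist":0,"linear":[-0.7,0,0]},{"hand":0,"twist":0,"linear":[-0.7,0,0]},{"hand":0,"twist":0,"linear":[-0.7,0,0]},{"hand":0,"twist":0,"linear":[-0.7,0,0]}]' --force 60

```text
t: 4.28
tool_pos: [429.2, 323.7, 17.3]
eef_rot: [-163.4, 89.0, 123.7]
wrist_force: [0.0, -0.3, -0.9]
grip_width: 0.296
```

send_rows --commands '[{"hand":0,"twist":0,"linear":[-0.7,0,0]},{"hand":0,"twist":0,"linear":[-0.7,0,0]},{"hand":0,"twist":0,"linear":[-0.7,0,0]}]'

```text
t: 4.53
tool_pos: [430.4, 324.4, 21.5]
eef_rot: [-174.8, 89.0, 112.3]
wrist_force: [0.3, -0.1, -1.9]
grip_width: 0.1
```

```bash
python3 -c "
from h import *
go(428.5,325.5,11,17.2)"
```

```text
t 4.53 pos [430.4 324.4  21.5] yaw y 17.09 tilt 0.99 F [ 0.3 -0.1 -1.9] M [0.   0.06 0.03] grip 0.1 q1,6 [ 28. 101.]
shift tool [10.6 -1.5 -1.5] twist -0.11 | R [[-0.01, 0.96, 0.29], [0.02, 0.29, -0.96], [-1.0, -0.0, -0.02]]
```

send_rows --commands '[{"hand":0,"twist":0,"linear":[9,0,0]},{"hand":25,"twist":0,"linear":[0,0,0]},{"hand":25,"twist":0,"linear":[0,0,0]},{"hand":25,"twist":0,"linear":[0,0,0]}]'

```text
t: 4.87
tool_pos: [432.7, 326.3, 19.8]
eef_rot: [160.6, 88.8, 87.8]
wrist_force: [0.3, -0.5, -0.1]
grip_width: 0.248
```

```bash
python3 -c "
from h import *
go(429,325,11,17.2)"
```

```text
t 4.87 pos [432.7 326.3  19.8] yaw y 17.15 tilt 1.16 F [ 0.3 -0.5 -0.1] M [-0.05  0.03  0.02] grip 0.248 q1,6 [ 28. 101.]
shift tool [ 8.8 -4.   0.4] twist -0.05 | R [[0.0, 0.96, 0.29], [0.02, 0.29, -0.96], [-1.0, 0.01, -0.02]]
```

send_rows --commands '[{"hand":25,"twist":0,"linear":[8,-1.5,0]},{"hand":25,"twist":0,"linear":[2,0,0]}]'

```text
t: 5.03
tool_pos: [431.8, 326.5, 9.4]
eef_rot: [156.8, 88.8, 83.9]
wrist_force: [-0.5, 0.8, 0.6]
grip_width: 0.249
```

```bash
python3 -c "
from h import *
go(429,325,11,17.2)"
```

```text
t 5.03 pos [431.8 326.5   9.4] yaw y 17.15 tilt 1.22 F [-0.5  0.8  0.6] M [-0.02  0.07  0.  ] grip 0.249 q1,6 [ 28. 101.]
shift tool [-1.7 -3.1  0.5] twist -0.05 | R [[0.0, 0.96, 0.29], [0.02, 0.29, -0.96], [-1.0, 0.01, -0.02]]
```

send_rows --commands '[{"hand":0,"twist":0,"linear":[0,0,0]},{"hand":0,"twist":0,"linear":[0,0,0]},{"hand":0,"twist":0,"linear":[0,0,0]},{"hand":0,"twist":0,"linear":[0,0,0]}]' --force 60

```text
t: 5.37
tool_pos: [431.2, 326.2, 8.4]
eef_rot: [161.3, 88.8, 88.5]
wrist_force: [-0.5, -0.8, 4.4]
grip_width: 0.109
```

```bash
python3 -c "
from h import *
go(429,325,11,17.2)"
```

```text
t 5.37 pos [431.2 326.2   8.4] yaw y 17.16 tilt 1.16 F [-0.5 -0.8  4.4] M [-0.09  0.21  0.02] grip 0.109 q1,6 [ 28. 101.]
shift tool [-2.7 -2.4  0.4] twist -0.04 | R [[0.0, 0.96, 0.3], [0.02, 0.29, -0.96], [-1.0, 0.01, -0.02]]
```

send_rows --commands '[{"hand":0,"twist":0,"linear":[-10,0,0]},{"hand":0,"twist":0,"linear":[-25,0,0]},{"hand":0,"twist":0,"linear":[-35,0,0]},{"hand":0,"twist":0,"linear":[-35,0,0]},{"hand":0,"twist":0,"linear":[-10,0,0]}]'

```text
t: 5.78
tool_pos: [424.8, 320.3, 121.1]
eef_rot: [-140.6, 88.9, 146.5]
wrist_force: [0.8, 0.8, -2.0]
grip_width: 0.106
```

send_rows --commands '[{"hand":0,"twist":5,"linear":[0,0,0]},{"hand":0,"twist":6,"linear":[0,0,0]},{"hand":0,"twist":6,"linear":[0,0,0]}]'

```text
t: 6.03
tool_pos: [426.1, 321.0, 126.2]
eef_rot: [-137.1, 89.0, 132.4]
wrist_force: [-0.3, -0.3, -2.9]
grip_width: 0.11
```

```bash
python3 -c "
from h import *
go(450,91.5,110,0.2)"
```

```text
t 6.03 pos [426.1 321.  126.2] yaw y -0.42 tilt 1.04 F [-0.3 -0.3 -2.9] M [0.03 0.04 0.04] grip 0.11 q1,6 [ 28. 118.]
shift tool [ 12.8  25.8 229.5] twist -0.62 | R [[-0.01, 1.0, -0.01], [0.01, -0.01, -1.0], [-1.0, -0.01, -0.01]]
```

Held (weight about 2 N). Moving to the left block's approach.

send_rows --commands '[{"hand":0,"twist":-0.3,"linear":[0,5,38]},{"hand":0,"twist":-0.2,"linear":[0,5,38]},{"hand":0,"twist":0,"linear":[0,5,38]},{"hand":0,"twist":0,"linear":[0,5,38]},{"hand":0,"twist":0,"linear":[0,5,38]}]'

```text
t: 6.45
tool_pos: [448.9, 132.1, 123.1]
eef_rot: [-140.1, 88.8, 130.5]
wrist_force: [1.8, -0.2, -2.2]
grip_width: 0.106
```

send_rows --commands '[{"hand":0,"twist":0,"linear":[0,15,30]},{"hand":0,"twist":0,"linear":[0,20,8]},{"hand":0,"twist":0,"linear":[0,20,0]}]'

```text
t: 6.7
tool_pos: [499.8, 86.0, 121.1]
eef_rot: [-122.8, 88.5, 147.4]
wrist_force: [0.3, 0.6, -2.4]
grip_width: 0.106
```

```bash
python3 -c "
from h import *
go(508,91.5,75,0.2)"
```

```text
t 6.7 pos [499.8  86.  121.1] yaw y 0.2 tilt 1.46 F [ 0.3  0.6 -2.4] M [0.   0.04 0.04] grip 0.106 q1,6 [ 0. 90.]
shift tool [46.   9.2 -4.8] twist -0.0 | R [[-0.02, 1.0, 0.0], [0.01, 0.0, -1.0], [-1.0, -0.02, -0.01]]
```

send_rows --commands '[{"hand":0,"twist":0,"linear":[25,5,-4]},{"hand":0,"twist":0,"linear":[15,2,0]},{"hand":0,"twist":0,"linear":[5,0,0]},{"hand":0,"twist":0,"linear":[0,0,0]}]'

```text
t: 7.03
tool_pos: [510.6, 87.3, 75.1]
eef_rot: [-125.2, 88.7, 144.6]
wrist_force: [-0.6, -0.8, -1.6]
grip_width: 0.105
```

```bash
python3 -c "
from h import *
go(508,91.5,63,0.2)
p,d=cap('top','t2'); p2,_=cap('side','s2')
c=np.zeros((400,800,3),np.uint8); u,v=proj('top',[[580,91,60]])[0].astype(int); a=cv2.resize(p[v-50:v+50,u-50:u+50,::-1],None,fx=4,fy=4,interpolation=2); print(u-50,v-50)
u,v=proj('side',[[580,91,60]])[0].astype(int); b=cv2.resize(p2[v-50:v+50,u-50:u+50,::-1],None,fx=4,fy=4,interpolation=2); print(u-50,v-50)
c[:,:400]=a;c[:,400:]=b; cv2.imwrite('pics/c2.png',c)"
```

```text
t 7.03 pos [510.6  87.3  75.1] yaw y -0.18 tilt 1.34 F [-0.6 -0.8 -1.6] M [-0.05  0.06  0.03] grip 0.105 q1,6 [ 0. 91.]
shift tool [12.2 -2.4 -4. ] twist -0.38 | R [[-0.02, 1.0, -0.0], [0.01, -0.0, -1.0], [-1.0, -0.02, -0.01]]
229 172
274 172
```

View pics/c2.png

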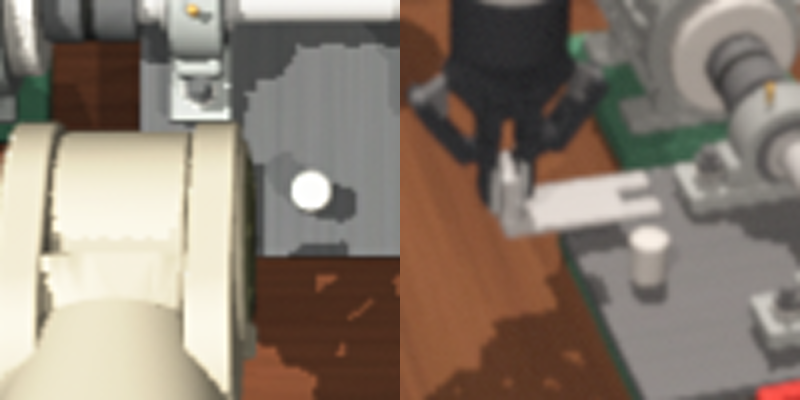

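Left half: the arm blocks the top view of the shim. Right half: the shim is held level, prong ends at crop (648,176) and (660,212), and the left foot's front edge runs from about crop (680,165) to (697,205).

```bash
python3 -c "
from h import *
S=lambda pts,z:atz('side',*np.array([(274+(u-400)/4-.4,172+v/4-.4) for u,v in pts]).T,z).round(1)
print('tip',S([(648,176),(660,212),(530,190),(535,232)],68))
print('socket top',S([(650,238)],82),'foot top',S([(680,165),(695,205)],72))
p=cv2.imread('pics/s2.png'); cv2.imwrite('pics/c3.png',cv2.resize(p[200:245,295:355],None,fx=13,fy=13,interpolation=2))"
```

```text
tip [[614.4 103.3  68. ]
 [609.9  63.   68. ]
 [534.2 108.3  68. ]
 [525.1  63.3  68. ]]
socket top [[589.1  20.6  82. ]] foot top [[637.1 104.5  72. ]
 [632.7  59.3  72. ]]
```

View pics/c3.png

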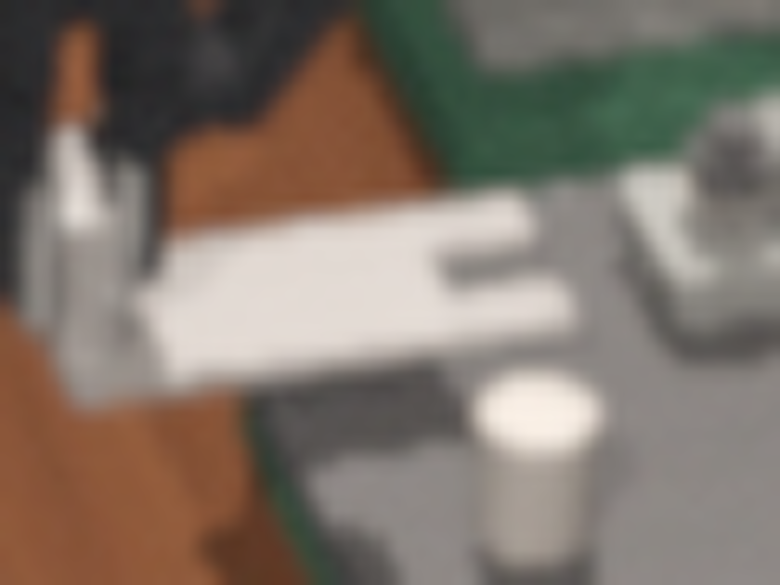

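```bash
python3 -c "
from h import *
S=lambda pts,z:atz('side',*np.array([(295+u/13-.46,200+v/13-.46) for u,v in pts]).T,z).round(1)
for z in (66,70): print('L',S([(165,240),(520,192)],z)[:,:2].tolist(),'R',S([(165,372),(570,315)],z)[:,:2].tolist(),'slot',S([(440,255),(440,288)],z)[:,:2].tolist())
print('socket top',S([(540,410)],82),'foot top',S([(620,180),(685,290)],72),'nut',S([(730,140)],85))
V,U=np.mgrid[205:240,305:345]; d=np.load('pics/s2.npy'); W=world('side',d,U.ravel(),V.ravel())
m=(W[:,2]>61)&(W[:,2]<76)&(W[:,0]>520)&(W[:,0]<620)&(W[:,1]>55); w=W[m]; A=np.c_[w[:,:2]-[510,90],np.ones(m.sum())]; k=np.linalg.lstsq(A,w[:,2],rcond=None)[0]; print(m.sum(),k,'y',w[:,1].min(),w[:,1].max(),w[:,0].max())
"
```

```text
L [[539.1, 114.9], [614.4, 112.2]] R [[527.2, 71.9], [611.4, 69.1]] slot [[592.0, 95.5], [588.7, 84.7]]
L [[537.6, 109.7], [612.6, 107.0]] R [[525.7, 66.8], [609.6, 64.1]] slot [[590.3, 90.3], [587.0, 79.5]]
socket top [[589.   20.7  82. ]] foot top [[632.8 103.1  72. ]
 [633.7  63.6  72. ]] nut [[652.8  93.5  85. ]]
334 [-2.40037663e-02 -1.53043589e-02  7.05100093e+01] y 58.636463471805925 110.11713250761777 612.0762363779241
```

```bash
python3 -c "
from h import *
for n,f in(('top','top0'),('side','s2')):
  d=np.load(f'pics/{f}.npy'); V,U=np.mgrid[0:480,0:640]; V=V.ravel();U=U.ravel(); k=d[V,U]>0; W=world(n,d,U[k],V[k])
  for y in (91.3,-58.6):
    for off,x0,x1 in ((0,634,642),(0,600,625)):
      m=(abs(W[:,0]-(x0+x1)/2)<(x1-x0)/2)&(abs(W[:,1]-y)<16)&(W[:,2]>45)&(W[:,2]<80); print(n,y,x0,m.sum(),np.median(W[m],0).round(1),W[m][:,2].std().round(1))
  m=(W[:,2]>62)&(W[:,2]<80)&(W[:,0]>632)&(W[:,0]<645)
  for s in (W[m&(W[:,1]>30)],W[m&(W[:,1]<10)]):
    s=s[(s[:,1]>-100)&(s[:,1]<125)]; print(' y range',np.percentile(s[:,1],[2,98]).round(1))
"
```

```text
top 91.3 634 40 [638.6  91.1  69.9] 3.2
top 91.3 600 111 [612.8  90.2  53.1] 2.6
top -58.6 634 39 [638.6 -58.3  72.3] 2.7
top -58.6 600 130 [611.9 -58.9  52.5] 2.4
 y range [ 73.5 111.7]
 y range [-75.9 -40.4]
side 91.3 634 46 [636.9  89.6  62.2] 7.8
side 91.3 600 54 [609.8  95.2  52.7] 8.2
side -58.6 634 54 [637.2 -59.   63.3] 8.2
side -58.6 600 85 [612.4 -58.3  51.3] 2.1
 y range [ 70.3 109.6]
 y range [-79.4 -41. ]
```

send_rows --commands '[{"hand":0,"twist":0,"linear":[-25,0,0]},{"hand":0,"twist":-0.4,"linear":[-15,0,10]},{"hand":0,"twist":0,"linear":[0,0,38]},{"hand":0,"twist":0,"linear":[0,0,38]},{"hand":0,"twist":0,"linear":[0,0,38]}]'

```text
t: 7.55
tool_pos: [512.2, -32.5, 121.1]
eef_rot: [-137.9, 88.8, 133.3]
wrist_force: [1.7, 0.0, -2.1]
grip_width: 0.108
```

send_rows --commands '[{"hand":0,"twist":0,"linear":[0,0,20]},{"hand":0,"twist":0,"linear":[0,0,0]}]'

```text
t: 7.72
tool_pos: [513.7, -58.8, 124.0]
eef_rot: [-140.9, 89.2, 130.0]
wrist_force: [1.2, -0.6, -2.9]
grip_width: 0.106
```

```bash
python3 -c "
from h import *
go(508,-59,63,0.2)"
```

```text
t 7.72 pos [513.7 -58.8 124. ] yaw y 0.94 tilt 0.81 F [ 1.2 -0.6 -2.9] M [0.01 0.01 0.  ] grip 0.106 q1,6 [-16.  73.]
shift tool [61.  -5.1  0.8] twist 0.74 | R [[-0.01, 1.0, 0.02], [0.01, 0.02, -1.0], [-1.0, -0.01, -0.01]]
```

send_rows --commands '[{"hand":0,"twist":0.4,"linear":[25,-3,0]},{"hand":0,"twist":0.3,"linear":[15,-2,0]},{"hand":0,"twist":0,"linear":[5,0,0]},{"hand":0,"twist":0,"linear":[0,0,0]}]'

```text
t: 8.05
tool_pos: [510.3, -59.0, 83.2]
eef_rot: [-174.9, 89.4, 95.2]
wrist_force: [-0.6, 0.3, -1.7]
grip_width: 0.103
```

```bash
python3 -c "
from h import *
go(508,-59.3,60.5,0.2)"
```

```text
t 8.05 pos [510.3 -59.   83.2] yaw y 0.08 tilt 0.56 F [-0.6  0.3 -1.7] M [-0.02  0.09 -0.01] grip 0.103 q1,6 [-16.  74.]
shift tool [22.7 -2.2  0.6] twist -0.12 | R [[-0.0, 1.0, 0.0], [0.01, 0.0, -1.0], [-1.0, -0.0, -0.01]]
```

send_rows --commands '[{"hand":0,"twist":-0.1,"linear":[12,-2,0.5]},{"hand":0,"twist":0,"linear":[4,0,0]},{"hand":0,"twist":0,"linear":[0,0,0]}]'

```text
t: 8.3
tool_pos: [509.4, -57.4, 69.7]
eef_rot: [169.0, 89.4, 79.4]
wrist_force: [1.6, 1.2, -1.9]
grip_width: 0.107
```

send_rows --commands '[{"hand":0,"twist":0,"linear":[1.5,0,0]},{"hand":0,"twist":0,"linear":[0.5,0,0]}]'

```text
t: 8.47
tool_pos: [510.4, -56.6, 69.2]
eef_rot: [158.9, 89.4, 69.3]
wrist_force: [-0.5, -0.2, -2.1]
grip_width: 0.102
```

```bash
python3 -c "
from h import *
go(508,-59.3,60.5,0.2)"
```

```text
t 8.47 pos [510.4 -56.6  69.2] yaw y 0.47 tilt 0.57 F [-0.5 -0.2 -2.1] M [-0.04  0.05 -0.03] grip 0.102 q1,6 [-16.  74.]
shift tool [ 8.7 -2.4  2.7] twist 0.27 | R [[0.0, 1.0, 0.01], [0.01, 0.01, -1.0], [-1.0, 0.0, -0.01]]
```

send_rows --commands '[{"hand":0,"twist":0.2,"linear":[5,-1,2]},{"hand":0,"twist":0,"linear":[1.5,0,0.5]}]'

```text
t: 8.63
tool_pos: [510.6, -59.0, 63.8]
eef_rot: [144.3, 89.4, 54.6]
wrist_force: [-0.7, 1.1, -2.0]
grip_width: 0.105
```

```bash
python3 -c "
from h import *
go(508,-59.3,60.5,0.2)"
```

```text
t 8.63 pos [510.6 -59.   63.8] yaw y 0.31 tilt 0.6 F [-0.7  1.1 -2. ] M [-0.02  0.12  0.04] grip 0.105 q1,6 [-16.  74.]
shift tool [ 3.3 -2.7  0.3] twist 0.11 | R [[0.01, 1.0, 0.01], [0.01, 0.01, -1.0], [-1.0, 0.01, -0.01]]
```

```bash
python3 -c "
from h import *
p,d=cap('side','s3'); u,v=proj('side',[[590,-59,60]])[0].astype(int); print(u-30,v-22)
cv2.imwrite('pics/c4.png',cv2.resize(p[v-22:v+23,u-30:u+30,::-1],None,fx=13,fy=13,interpolation=2))
V,U=np.mgrid[v-30:v+30,u-40:u+40]; W=world('side',d,U.ravel(),V.ravel())
m=(W[:,2]>53)&(W[:,2]<66)&(W[:,0]>525)&(W[:,0]<606)&(abs(W[:,1]+59)<17); w=W[m]; A=np.c_[w[:,:2]-[510,-59],np.ones(m.sum())]; print(m.sum(),np.linalg.lstsq(A,w[:,2],rcond=None)[0])
"
```

```text
315 235
258 [-6.16209029e-03 -3.54665804e-02  5.93573577e+01]
```

View pics/c4.png

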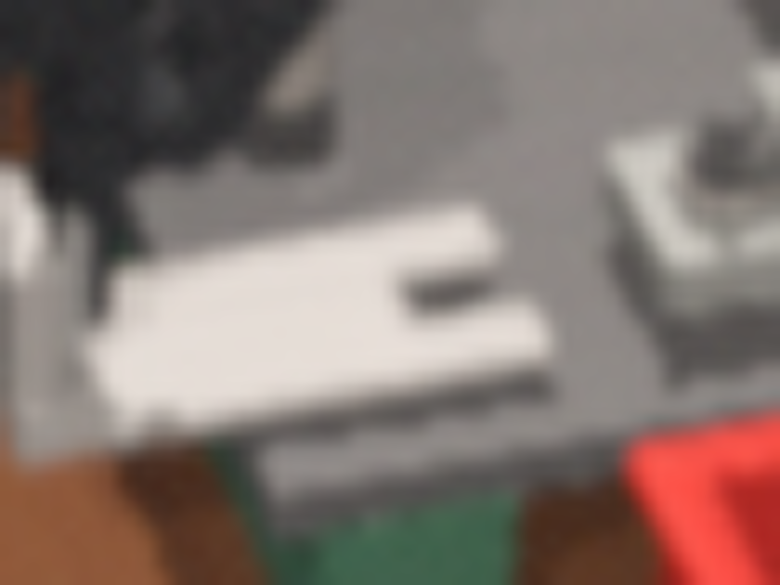

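The shim hovers just over the plate, prongs at crop (490,230) and (545,335). The right foot's front edge runs from (607,150) to (668,270), and the gap below it shows dark, which suggests the larger gap.

```bash
python3 -c "
from h import *
S=lambda pts,z:atz('side',*np.array([(315+u/13-.46,235+v/13-.46) for u,v in pts]).T,z)[:,:2].round(1).tolist()
print('L',S([(115,272),(482,206)],59.5),'R',S([(120,440),(548,358)],59.5),'slot',S([(395,285),(400,320)],59.5),'foot',S([(605,150),(668,272)],72))
"
```

```text
L [[538.2, -38.1], [612.3, -37.5]] R [[525.0, -85.2], [609.7, -83.7]] slot [[588.6, -55.7], [586.3, -65.8]] foot [[635.1, -41.9], [634.3, -79.7]]
```

send_rows --commands '[{"hand":0,"twist":0,"linear":[3,0,0]},{"hand":0,"twist":0,"linear":[1,0,0]}]'

```text
t: 8.85
tool_pos: [511.2, -59.4, 60.1]
eef_rot: [138.8, 89.4, 49.1]
wrist_force: [-4.4, 0.8, 6.1]
grip_width: 0.103
```

```bash
python3 -c "
from h import *
go(508,-59.3,60.5,0.2)"
```

```text
t 8.85 pos [511.2 -59.4  60.1] yaw y 0.29 tilt 0.63 F [-4.4  0.8  6.1] M [0.17 0.55 0.06] grip 0.103 q1,6 [-16.  74.]
shift tool [-0.4 -3.2 -0.1] twist 0.09 | R [[0.01, 1.0, 0.01], [0.01, 0.01, -1.0], [-1.0, 0.01, -0.01]]
```

send_rows --commands '[{"hand":0,"twist":0,"linear":[0,5,0]},{"hand":0,"twist":0,"linear":[0,5,0]},{"hand":0,"twist":0,"linear":[0,5,0]}]'

```text
t: 9.1
tool_pos: [524.1, -59.2, 60.5]
eef_rot: [158.4, 89.5, 68.6]
wrist_force: [1.1, -0.8, -1.3]
grip_width: 0.109
```

```bash
python3 -c "
from h import *
go(570,-59.3,60.4,0.2)"
```

```text
t 9.1 pos [524.1 -59.2  60.5] yaw y 0.24 tilt 0.53 F [ 1.1 -0.8 -1.3] M [-0.03  0.04 -0.01] grip 0.109 q1,6 [-15.  74.]
shift tool [ 0.3 45.9  0.2] twist 0.04 | R [[0.0, 1.0, 0.0], [0.01, 0.0, -1.0], [-1.0, 0.0, -0.01]]
```

send_rows --commands '[{"hand":0,"twist":0,"linear":[0.5,3,0]},{"hand":0,"twist":0,"linear":[0.5,3,0]}]'

```text
t: 9.27
tool_pos: [529.5, -59.3, 60.4]
eef_rot: [175.1, 89.5, 85.3]
wrist_force: [-10.9, -0.4, 13.8]
grip_width: 0.105
```

send_rows --commands '[{"hand":0,"twist":0,"linear":[0.5,3,0]}]'

```text
t: 9.35
tool_pos: [531.7, -59.3, 60.5]
eef_rot: [-170.6, 89.5, 99.6]
wrist_force: [-6.7, -0.3, 8.4]
grip_width: 0.105
```

send_rows --commands '[{"hand":0,"twist":0,"linear":[0.5,3,0]}]'

```text
t: 9.43
tool_pos: [534.1, -59.3, 60.6]
eef_rot: [-160.7, 89.5, 109.5]
wrist_force: [-5.1, -1.4, 5.5]
grip_width: 0.107
```

```bash
python3 -c "
from h import *
go(570,-59.3,60.4,0.2)"
```

```text
t 9.43 pos [534.1 -59.3  60.6] yaw y 0.25 tilt 0.47 F [-5.1 -1.4  5.5] M [0.08 0.63 0.03] grip 0.107 q1,6 [-15.  75.]
shift tool [ 0.1 35.9  0.2] twist 0.05 | R [[-0.0, 1.0, 0.0], [0.01, 0.0, -1.0], [-1.0, -0.0, -0.01]]
```

send_rows --commands '[{"hand":0,"twist":0,"linear":[0,2.5,0]}]'

```text
t: 9.52
tool_pos: [536.7, -59.3, 60.8]
eef_rot: [-158.6, 89.5, 111.6]
wrist_force: [-1.0, 0.3, 0.7]
grip_width: 0.101
```

send_rows --commands '[{"hand":0,"twist":0,"linear":[0,2.5,0]}]'

```text
t: 9.6
tool_pos: [539.6, -59.3, 60.9]
eef_rot: [-160.7, 89.5, 109.5]
wrist_force: [-1.0, 0.3, -1.3]
grip_width: 0.105
```

send_rows --commands '[{"hand":0,"twist":0,"linear":[0,2.5,0]}]'

```text
t: 9.68
tool_pos: [542.6, -59.3, 60.8]
eef_rot: [-162.9, 89.5, 107.3]
wrist_force: [-1.5, -0.4, -0.2]
grip_width: 0.11
```

```bash
python3 -c "
from h import *
go(570,-59.3,60.4,0.2)"
```

```text
t 9.68 pos [542.6 -59.3  60.8] yaw y 0.25 tilt 0.46 F [-1.5 -0.4 -0.2] M [0.05 0.19 0.02] grip 0.11 q1,6 [-15.  75.]
shift tool [ 0.3 27.4  0.1] twist 0.05 | R [[-0.0, 1.0, 0.0], [0.01, 0.0, -1.0], [-1.0, -0.0, -0.01]]
```

The tip is about 9 mm under the right foot with almost no resistance, so this is the foot that takes it. Continuing gently.

send_rows --commands '[{"hand":0,"twist":0,"linear":[0,2.5,0]},{"hand":0,"twist":0,"linear":[0,2.5,0]}]'

```text
t: 9.85
tool_pos: [548.3, -59.3, 60.7]
eef_rot: [-162.8, 89.5, 107.5]
wrist_force: [-4.4, -0.8, 2.6]
grip_width: 0.102
```

send_rows --commands '[{"hand":0,"twist":0,"linear":[0,2.5,0]},{"hand":0,"twist":0,"linear":[0,2.5,0]}]'

```text
t: 10.02
tool_pos: [553.7, -59.3, 60.7]
eef_rot: [-159.2, 89.5, 111.1]
wrist_force: [-2.9, -0.6, 1.8]
grip_width: 0.103
```

```bash
python3 -c "
from h import *
go(569,-59.3,60.4,0.2)"
```

```text
t 10.02 pos [553.7 -59.3  60.7] yaw y 0.25 tilt 0.46 F [-2.9 -0.6  1.8] M [0.03 0.29 0.04] grip 0.103 q1,6 [-15.  75.]
shift tool [ 0.2 15.3  0. ] twist 0.05 | R [[-0.0, 1.0, 0.0], [0.01, 0.0, -1.0], [-1.0, -0.0, -0.01]]
```

send_rows --commands '[{"hand":0,"twist":0,"linear":[0,2.5,0]},{"hand":0,"twist":0,"linear":[0,2.5,0]}]'

```text
t: 10.18
tool_pos: [559.2, -59.3, 60.7]
eef_rot: [-158.3, 89.5, 111.9]
wrist_force: [-2.7, 0.4, 2.3]
grip_width: 0.107
```

send_rows --commands '[{"hand":0,"twist":0,"linear":[0,2,0]}]'

```text
t: 10.27
tool_pos: [561.6, -59.3, 60.7]
eef_rot: [-159.6, 89.5, 110.7]
wrist_force: [-2.8, -1.8, 2.8]
grip_width: 0.108
```

send_rows --commands '[{"hand":0,"twist":0,"linear":[0,2,0]}]'

```text
t: 10.35
tool_pos: [563.8, -59.3, 60.7]
eef_rot: [-158.9, 89.5, 111.4]
wrist_force: [-2.9, -0.6, 2.5]
grip_width: 0.106
```

send_rows --commands '[{"hand":0,"twist":0,"linear":[0,2,0]}]'

```text
t: 10.43
tool_pos: [566.0, -59.3, 60.7]
eef_rot: [-158.6, 89.5, 111.6]
wrist_force: [-2.7, -1.1, 2.8]
grip_width: 0.108
```

```bash
python3 -c "
from h import *
go(569,-59.3,60.4,0.2)"
```

```text
t 10.43 pos [566.  -59.3  60.7] yaw y 0.25 tilt 0.46 F [-2.7 -1.1  2.8] M [-0.01  0.25  0.03] grip 0.108 q1,6 [-14.  75.]
shift tool [0.3 3.  0. ] twist 0.05 | R [[-0.0, 1.0, 0.0], [0.01, 0.0, -1.0], [-1.0, -0.0, -0.01]]
```

send_rows --commands '[{"hand":0,"twist":0,"linear":[0,1,0]}]'

```text
t: 10.52
tool_pos: [567.4, -59.3, 60.7]
eef_rot: [-160.4, 89.5, 109.9]
wrist_force: [-2.7, -0.9, 1.9]
grip_width: 0.105
```

send_rows --commands '[{"hand":0,"twist":0,"linear":[0,1,0]}]'

```text
t: 10.6
tool_pos: [568.5, -59.3, 60.7]
eef_rot: [-159.5, 89.5, 110.7]
wrist_force: [-2.6, -0.3, 2.5]
grip_width: 0.105
```

send_rows --commands '[{"hand":0,"twist":0,"linear":[0,1,0]}]'

```text
t: 10.68
tool_pos: [569.5, -59.3, 60.7]
eef_rot: [-159.3, 89.5, 111.0]
wrist_force: [-2.0, -0.4, 1.8]
grip_width: 0.107
```

send_rows --commands '[{"hand":0,"twist":0,"linear":[0,1,0]}]'

```text
t: 10.77
tool_pos: [570.5, -59.3, 60.7]
eef_rot: [-157.9, 89.5, 112.4]
wrist_force: [-3.2, -1.2, 2.3]
grip_width: 0.103
```

send_rows --commands '[{"hand":0,"twist":0,"linear":[0,1,0]}]'

```text
t: 10.85
tool_pos: [570.7, -59.3, 60.7]
eef_rot: [-147.8, 89.5, 122.5]
wrist_force: [-7.5, -1.6, 6.1]
grip_width: 0.106
```

send_rows --commands '[{"hand":0,"twist":0,"linear":[0,1,0]}]'

```text
t: 10.93
tool_pos: [570.7, -59.3, 60.7]
eef_rot: [-137.6, 89.4, 132.6]
wrist_force: [-7.3, -0.0, 6.5]
grip_width: 0.104
```

send_rows --commands '[{"hand":0,"twist":0,"linear":[0,0,0]},{"hand":0,"twist":0,"linear":[0,0,0]},{"hand":35,"twist":0,"linear":[0,0,0]},{"hand":35,"twist":0,"linear":[0,0,0]},{"hand":35,"twist":0,"linear":[0,0,0]}]'

```text
t: 11.35
tool_pos: [572.4, -59.4, 60.9]
eef_rot: [-154.0, 89.5, 116.2]
wrist_force: [0.8, 0.3, 0.5]
grip_width: 0.349
```

```bash
python3 -c "
from h import *
go(569,-59.3,160,0.2)"
```

```text
t 11.35 pos [572.4 -59.4  60.9] yaw y 0.23 tilt 0.46 F [0.8 0.3 0.5] M [-0.04  0.02  0.03] grip 0.349 q1,6 [-14.  76.]
shift tool [-99.1  -3.8  -0.8] twist 0.03 | R [[-0.0, 1.0, 0.0], [0.01, 0.0, -1.0], [-1.0, -0.0, -0.01]]
```

send_rows --commands '[{"hand":35,"twist":0,"linear":[-12,-1,0]},{"hand":35,"twist":0,"linear":[-20,0,0]},{"hand":35,"twist":0,"linear":[-30,0,0]},{"hand":35,"twist":0,"linear":[-35,0,0]},{"hand":35,"twist":0,"linear":[-15,0,0]}]'

```text
t: 11.77
tool_pos: [568.9, -59.3, 174.2]
eef_rot: [-128.6, 89.1, 141.6]
wrist_force: [0.8, 0.8, 1.0]
grip_width: 0.349
```

send_rows --commands '[{"hand":35,"twist":0,"linear":[0,-20,30]},{"hand":35,"twist":0,"linear":[0,-20,30]},{"hand":35,"twist":0,"linear":[0,-20,35]},{"hand":35,"twist":0,"linear":[0,-20,35]},{"hand":35,"twist":0,"linear":[0,-20,35]}]'

```text
t: 12.18
tool_pos: [476.8, -225.4, 185.6]
eef_rot: [114.1, 89.5, 25.3]
wrist_force: [1.2, -0.1, -0.7]
grip_width: 0.352
```

send_rows --commands '[{"hand":35,"twist":0,"linear":[0,-10,35]},{"hand":35,"twist":0,"linear":[0,0,35]},{"hand":35,"twist":0,"linear":[0,0,0]},{"hand":35,"twist":0,"linear":[0,0,0]}]'

```text
t: 12.52
tool_pos: [463.9, -306.0, 190.3]
eef_rot: [79.2, 89.3, -10.2]
wrist_force: [-0.2, 0.6, -0.1]
grip_width: 0.353
```

```bash
python3 -c "
from h import *
go(569,-59.3,160,0.2)
p,d=cap('top','t4'); p2,d2=cap('side','s4')
c=np.zeros((400,800,3),np.uint8)
c[:,:400]=cv2.resize(p[140:240,290:390,::-1],(400,400),interpolation=2)
u,v=proj('side',[[600,-59,60]])[0].astype(int); print(u-40,v-40); c[:,400:]=cv2.resize(p2[v-40:v+40,u-40:u+40,::-1],(400,400),interpolation=2); cv2.imwrite('pics/c5.png',c)"
```

```text
t 12.52 pos [ 463.9 -306.   190.3] yaw y 0.65 tilt 0.74 F [-0.2  0.6 -0.1] M [0.02 0.07 0.04] grip 0.353 q1,6 [-42.  47.]
shift tool [  31.1  107.5 -245.6] twist 0.45 | R [[0.01, 1.0, 0.01], [-0.0, 0.01, -1.0], [-1.0, 0.01, 0.0]]
309 216
```

View pics/c5.png

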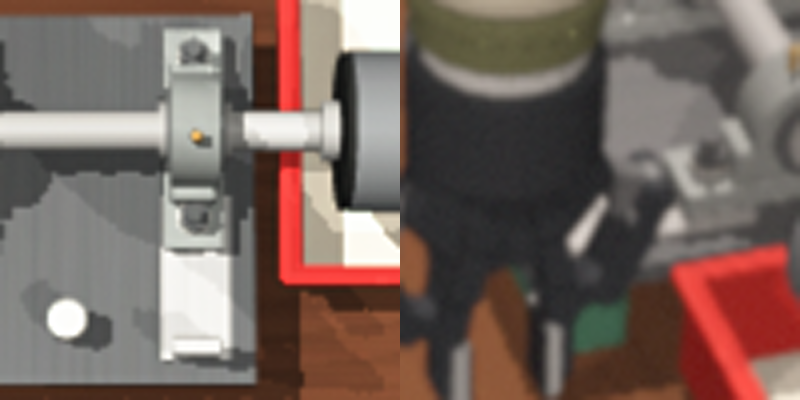

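The shim lies flat and square under the right foot. Its blade spans crop (160–232, 250–360), the tab is at (196,347), and the socket is undisturbed at (67,318). I'll make a last numeric check before handing in.

```bash
python3 -c "
from h import *
B=lambda pts,z:atz('top',*np.array([(290+u/4-.4,140+v/4-.4) for u,v in pts]).T,z).round(1).tolist()
print('rear',B([(160,360),(232,360)],56),'front sides',B([(160,252),(232,252)],56),'tab top',B([(173,347),(219,347)],92),'nut',B([(196,217)],85),'socket',B([(67,318)],82))
print(env.observe()['joint_vel'].round(2)); env.hand_in()"
```

```text
rear [[562.6, -37.4, 56.0], [562.8, -83.2, 56.0]] front sides [[631.9, -37.2, 56.0], [632.1, -83.3, 56.0]] tab top [[567.5, -44.7, 92.0], [567.6, -73.1, 92.0]] nut [[649.9, -59.1, 85.0]] socket [[586.4, 21.3, 82.0]]
[ 1.71 -0.26 -1.05  0.07  0.4  -0.03]
the job is handed in; nothing more can be done
```

The shim is fully home under the right front foot (the −y block), square to the block, and released. I've handed the job in; no verdict is reported.

**How it went:**
- I picked the steel shim up by its tab and left both black look-alikes alone.
- Depth readings put the right foot's top about 2.4 mm higher than the left's, so I tried the right foot first.
- The blade slid in with about 3 N of resistance, against 5–11 N while I was still pressing it flat on the plate in front. Progress stopped at about 7 N when the slot end met the bolt. I did not try the left foot.

**Last checks:**
- **Fit:** the top view puts the tab at x ≈ 567.5, which puts the notch at about (649.5, −59 to −60). The nut over the bolt measured (649.9, −59.1), so the error is about 1 mm.
- **Squareness:** the blade sides are square within about 0.2°.
- **Contact:** the gripper was well clear of the shim, with the wrist force near zero.
- **Bystanders:** the socket did not move. I did not re-measure the others; the arm did not knowingly touch them.

**Disagreements:**
- The side and top cameras differed by about 2 mm in y, and I went by the top view.
- My first grip on the shim came out too high on the tab, so I put it back down and gripped it again.

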